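Index the assembly turntable to its lock the short way round

ROBOT

A 6-joint arm with a two-finger parallel gripper is mounted at the origin on the work surface. World frame = base frame: x ahead of the robot, y to its left, z up, the work surface at z = 0. Lengths are in m, angles in rad, forces in N, time in s.
With the tool pointing down it reaches from about 0.35 to 0.875 m from the base axis. Payload 4.2 kg.
Tool frame: the origin (TCP) lies on the mounting face of the last link; the fingertips stand 173 mm ahead of it and the grasp point (between the pads) lies 155 mm ahead of it; z points along the fingers, y is the direction in which the jaws open and shut (so a half turn about z gives the same grasp; the last joint's range is limited). The gripper opens to 85 mm and grips with 20 to 120 N. Pads are 22 mm wide; open, the fingers measure 114 mm over their backs; the gripper's body (76 mm by 85 mm) begins 54 mm behind the grasp point. The pads swing forward as they close: fully open they stand 13 mm farther back than shut.
Start: joints at [1.528, 0.385, 0.008, 0, -1.194, -0.259], TCP at [0.186, 0.597, 0.405] pointing down, gripper open.
Joint ranges: [-3.14, 3.14], [-1.21, 2.06], [-1.07, 1.41], [-3.16, 2.05], [-2.99, -0.16], [-3.1, 3.1]. Speed limits (rad/s): [2.79, 2.79, 3.14, 3.14, 3.14, 3.14].

INTERFACE

Orientations are given as a 3x3 rotation matrix whose columns are the frame's x, y, z axes.
In Python, from rig import readout, vision, job_done gives the robot as it stands.
- The arm moves only by the shell command python3 -m inch 'ROWS'. ROWS is JSON, a list of rows, each an object with "travel": the shift along the tool's x, y, z in m, a list of three; "angular": the turn, a rotation vector about the tool's x, y, z in rad, a list of three; "jaw": the opening, from -1 (shut) to 1 (fully open). A call has 1 to 20 rows; each row shifts and turns the commanded pose from where the row before left it, along the tool's axes as they then stand; what a row does not reach is not made up. A row lasts 1/8 s, in which the tool goes at most 62.5 mm and 10.7 degrees, less where a joint would pass 70% of its speed; a pose out of reach is approached as far as the arm can. A call with a gripper value outside its range is refused whole. The fingers move at their own pace and stop on an object; the grip force is fixed at half the most. Time passes only in rows, so rows that do not move let the fingers close. It gives the time, the measured TCP pose, the force and the opening at its end, in the units of the state.
- readout.get_state(): the state, without advancing time (a new reading comes with each control period).
- vision.get_image(name): name is "scene" or "top" or "wrist"; returns the picture (400x640x3 uint8, blue, green, red); there is no depth.
- vision.calibration(name): a dict with "fx", "fy", "cx", "cy" (pixels), "distortion" ([k1, k2, p1, p2, k3] as OpenCV has them; the pictures are not rectified), "xyz" and "attitude" of the camera in the world. Camera axes: x right, y up, looking along -z (the intrinsics and any distortion apply to the point x, -y, -z); pixel columns grow to the right and rows downward; lengths in m; the calibration is good to about 2 mm. A picture is of the moment at which its call begins: read the wrist's pose just before it. calibration takes no time and is no camera call; for the wrist camera it gives the pose at the moment of the call.
- job_done(): hands the job in, once; it reports no verdict.
The state is a dict: "time_s": time; "joints": joint angles; "dq": joint speeds; "joint_efforts": joint torques, N m; "eef_pos": TCP position; "tcp_rot": TCP orientation; "contact_force": force on the tool from outside, world axes, zero at the start; "moment": the same for the moment, N m; "opening": opening from 0.0 (shut) to 1.0 (fully open).
Only numpy, scipy, OpenCV 4.12 (cv2) and the standard library are available. Lean on these libraries where they do the work, as an engineer would, in place of code of your own. Each camera call takes 0.05 s, during which the arm holds its last target.

TASK

Bring the red station of the indexing turntable round to the lock pin, turning the shorter way, and creep along there until the loose pin drops into its slot by itself. Then prove the lock: turn on gently until the table bears on the pin, lean on the crank with about 12 N for a moment without straining the pin, and let go, leaving the table locked. Leave the bottle, screwdriver and socket alone.

Things in the scene. Friction and masses are not known exactly. Their poses are not given: they have to be found in the camera images.
- turntable: round aluminium plate, 208 mm across, on a blue fixed foot, turning without end stops in both directions about a vertical axis (drag about 0.15 N m, it stays where it is left). Around it is a steel index ring (to 134 mm from the axis, its top 40 mm above the bench) with a single radial slot 15 mm wide. Origin on the axis, 24 mm above the bench; its own x axis points from the axis through the red station, -x to the crank; z up
- red_mark (a point): red station of the turntable: outer edge of the red pad, 100 mm from the axis, 40 mm above the bench. The slot in the index ring lies in this direction only roughly: the ring was clamped by hand, and the slot is up to 0.20 rad to either side of it (hidden beneath the pin guide at the end, to be found by feel)
- axis (a point): on the turntable's axis, 40 mm above the bench. Its own x axis points to the pin guide
- crank_grip (a point): centre of the black upright crank grip, a cylinder 22 mm across and 46 mm tall, 75 mm from the axis, opposite the red station; its middle is 129 mm above the bench, its foot 104 mm. It revolves freely on its own spindle, so it can be held without turning the wrist while it is led round. Nothing else on the turntable or its foot is higher than 104 mm
- lock_point (a point): axis of the pin guide at the height of the ring's top, 120 mm from the turntable's axis, on the foot. The pin here is proved by 3 N or more from the ring and strained by more than 15 N: that is 7 N and 26 N pushed on the crank grip along its circle, 2 N of it drag
- far_point (a point): imaginary point on the foot, diametrically opposite the pin guide, 100 mm from the axis: a red station turned the shorter way never sweeps across it
- pin: loose steel lock pin, 12 mm across, orange head 20 mm across, round tip, upright in the brass guide. Origin at its tip, z up. Unlocked, the tip slides on the ring, 40 mm above the bench; when the slot comes slowly beneath it falls by its own weight to 20 mm above the bench and blocks the turntable, after 0.03 to 0.05 rad of play. If the slot is swept past quickly, the pin can miss it
- oil_bottle: white bottle with red cap, 60 mm across and 160 mm tall, standing; origin at the centre of its underside
- driver: screwdriver with orange handle about 200 mm long, lying on the bench beside the turntable
- socket: steel socket, 32 mm across and 45 mm tall, standing; origin at the centre of its underside
Not all that is in view belongs to the job. Leave any purple look-alike of the pin alone.

How it is judged:
By the outcome, as a careful person would: the job done as asked, in the order asked, and still so for the second after the job is handed in, with the robot touching nothing.
It also fails if it takes over 59 s, if anything falls off the work surface, if the arm or the gripper's body presses on something with over 40 N, if the wrist force passes 120 N, or if a joint passes its speed limit or range.

## Working session

There is one attempt and no reset: what is moved stays moved. The work goes in short steps, Python scripts to look and compute and a shell command to move; the robot and the scene stay as the last step left them, time stands still between calls to the robot, and variables do not carry over. Pictures are saved under pics/ and viewed, and the job is handed in when it is done.

```bash
ls; mkdir -p pics
python3 - <<'E'
from rig import readout, vision
import cv2,numpy as np
s=readout.get_state()
for k,v in s.items(): print(k,np.round(v,4).tolist())
for n in ["scene","top"]:
    cv2.imwrite(f"pics/{n}0.png",vision.get_image(n))
for n in ["scene","top","wrist"]:
    print(n,vision.calibration(n))
E
```

```text
pics
time_s 0.0
joints [1.5276, 0.3856, 0.0066, -0.0005, -1.194, -0.2586]
dq [-0.0002, 0.0008, -0.0004, 0.0007, 0.0007, -0.0018]
joint_efforts [-0.0001, -39.2287, 18.8394, 4.1861, -0.0047, -0.0]
eef_pos [0.1857, 0.5966, 0.4036]
tcp_rot [[0.9547, -0.2975, -0.0006], [-0.2975, -0.9547, -0.0021], [0.0001, 0.0022, -1.0]]
contact_force [0.3088, 0.0475, 0.4736]
moment [0.0289, 0.0207, 0.0149]
opening 0.9998
scene {'fx': 443.89368296373686, 'fy': 443.89368296373686, 'cx': 312.9070352052378, 'cy': 208.07871844957688, 'distortion': array([-0.09587545,  0.        ,  0.        ,  0.        ,  0.        ]), 'xyz': array([ 0.93270553, -0.58506599,  0.59024586]), 'attitude': array([[ 0.87044966, -0.28414528,  0.40196873],
       [ 0.49219578,  0.4894605 , -0.71984146],
       [ 0.00779173,  0.82443307,  0.56590583]])}
top {'fx': 451.2596389485781, 'fy': 451.2596389485781, 'cx': 320.69487395095683, 'cy': 202.2109384091051, 'distortion': array([-0.08096518,  0.        ,  0.        ,  0.        ,  0.        ]), 'xyz': array([0.43584671, 0.04080321, 0.99847137]), 'attitude': array([[ 0.02785839,  0.98188512, -0.18741802],
       [-0.99961097,  0.02761699, -0.00389953],
       [ 0.00134704,  0.18745375,  0.98227251]])}
wrist {'fx': 345.2299900711137, 'fy': 345.2299900711137, 'cx': 322.86071806021977, 'cy': 199.11540369414445, 'distortion': array([0.02237231, 0.        , 0.        , 0.        , 0.        ]), 'xyz': array([0.2649424 , 0.57254892, 0.37267517]), 'attitude': array([[-0.29813441,  0.90388889,  0.30675845],
       [-0.95452228, -0.28291044, -0.0940686 ],
       [ 0.00175761, -0.32085286,  0.94712742]])}
```

View pics/scene0.png

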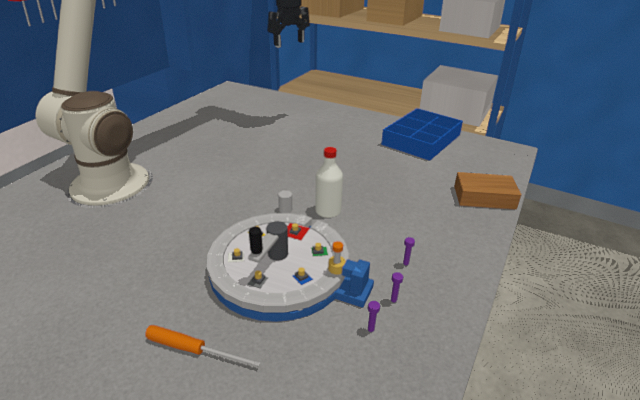

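View pics/top0.png

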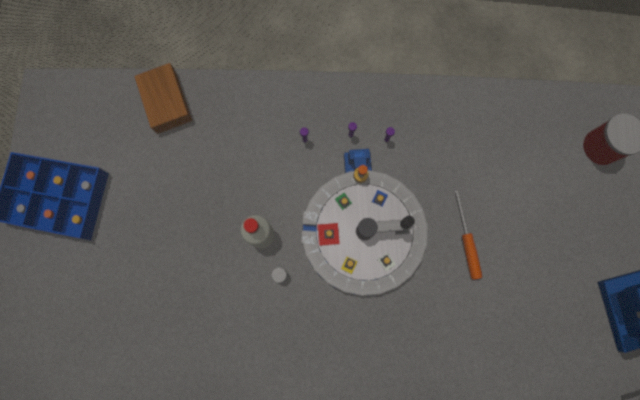

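```bash
cat > h.py <<'E'
import numpy as np, cv2
from rig import vision
def ray(name,px,cal=None):
    c=cal or vision.calibration(name)
    K=np.array([[c['fx'],0,c['cx']],[0,c['fy'],c['cy']],[0,0,1]])
    p=cv2.undistortPoints(np.array([[px]],float),K,c['distortion'])[0,0]
    d=c['attitude']@np.array([p[0],-p[1],-1.]); return c['xyz'],d
def at(name,px,z):
    o,d=ray(name,px); return o+d*(z-o[2])/d[2]
def proj(name,P):
    c=vision.calibration(name); q=c['attitude'].T@(np.array(P)-c['xyz'])
    K=np.array([[c['fx'],0,c['cx']],[0,c['fy'],c['cy']],[0,0,1]])
    return cv2.projectPoints(np.array([[q[0],-q[1],-q[2]]]),np.zeros(3),np.zeros(3),K,c['distortion'])[0].ravel()
E
python3 - <<'E'
import cv2
i=cv2.imread('pics/top0.png')[140:310,225:435]
cv2.imwrite('pics/top0c.png',cv2.resize(i,(788,638)[:2] if 0 else (735,595),interpolation=cv2.INTER_CUBIC))
i=cv2.imread('pics/scene0.png')[200:325,195:385]
cv2.imwrite('pics/scene0c.png',cv2.resize(i,(760,500),interpolation=cv2.INTER_CUBIC))
E
```

```text
(no output)
```

View pics/top0c.png

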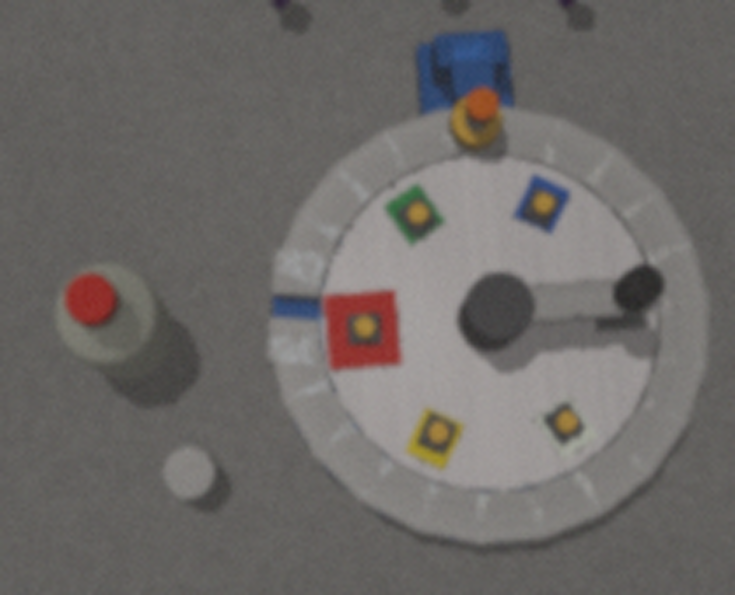

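View pics/scene0c.png

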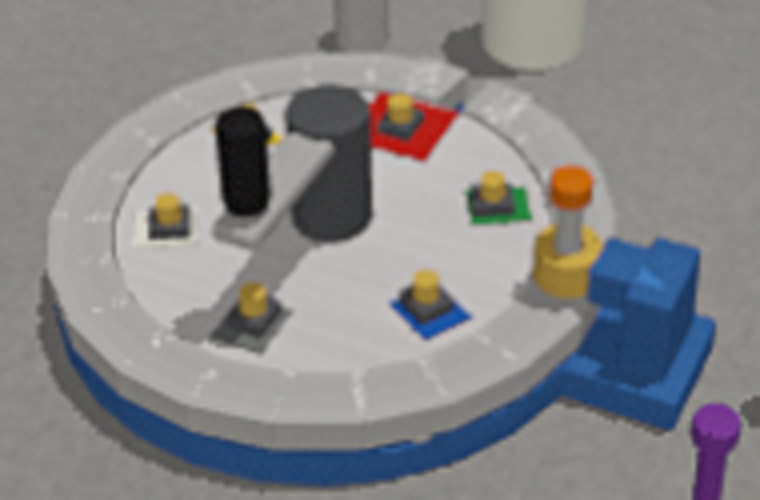

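Run:
```python
from h import *
from scipy.optimize import least_squares
f=lambda x,y:(225+x/3.5,140+y/3.5)
# ring outer edge points on the crop
E=[(271,330),(709,320),(490,546),(330,480),(660,470),(640,160),(380,130),(290,420)]
P=np.array([at('top',f(*e),.04)[:2] for e in E])
r=least_squares(lambda p:np.hypot(*(P-p[:2]).T)-.134,[.37,-.05])
print('c',r.x,r.fun*1000); c=r.x
def rep(n,p,z):
    q=at('top',f(*p),z); d=q[:2]-c; print(n,q.round(4),'r',np.hypot(*d).round(4),'ang',np.degrees(np.arctan2(d[1],d[0])).round(1))
rep('hub',(499,305),.104)
rep('hub',(499,305),.09)
rep('redc',(363,328),.04);rep('redouter',(326,332),.04)
rep('slot out',(272,307),.04);rep('slot in',(321,307),.04)
rep('grip top',(639,286),.152)
rep('guide',(477,120),.06);rep('pinhead',(483,103),.1)
rep('pinhead',(483,103),.08)
g=at('top',f(639,286),.152)
print('scene proj of grip top', proj('scene',g), 'axis', proj('scene',[*c,.04]))
rep('bottlecap',(91,299),.16);rep('socket',(189,470),.045)
```

```text
c [ 0.5575043  -0.05191732] [-0.10291484  0.68962043  1.54946369  3.24669772  2.0503807   4.84856289
  2.98371455  2.08681279]
hub [ 0.5584 -0.0507  0.104 ] r 0.0015 ang 52.0
hub [ 0.5603 -0.0522  0.09  ] r 0.0028 ang -5.3
redc [0.5508 0.0256 0.04  ] r 0.0778 ang 95.0
redouter [0.5477 0.0481 0.04  ] r 0.1005 ang 95.6
slot out [0.5621 0.0815 0.04  ] r 0.1335 ang 88.0
slot in [0.5629 0.0516 0.04  ] r 0.1036 ang 87.0
grip top [ 0.5643 -0.1219  0.152 ] r 0.0703 ang -84.5
guide [ 0.6783 -0.0408  0.06  ] r 0.1213 ang 5.3
pinhead [ 0.6784 -0.0408  0.1   ] r 0.1214 ang 5.3
pinhead [ 0.6838 -0.0426  0.08  ] r 0.1266 ang 4.2
scene proj of grip top [254.49930601 226.25840822] axis [277.04002593 253.16889524]
bottlecap [0.5478 0.1736 0.16  ] r 0.2258 ang 92.5
socket [0.4618 0.1275 0.045 ] r 0.2034 ang 118.1
```

```bash
python3 -m inch '[{"travel":[0.041,0.041,0],"angular":[0,0,0],"jaw":1},{"travel":[0.041,0.041,0],"angular":[0,0,0],"jaw":1},{"travel":[0.041,0.041,0],"angular":[0,0,0],"jaw":1},{"travel":[0.041,0.041,0],"angular":[0,0,0],"jaw":1},{"travel":[0.041,0.041,0],"angular":[0,0,0],"jaw":1},{"travel":[0.041,0.041,0],"angular":[0,0,0],"jaw":1},{"travel":[0.041,0.041,0],"angular":[0,0,0],"jaw":1},{"travel":[0.041,0.041,0],"angular":[0,0,0],"jaw":1},{"travel":[0.041,0.041,0],"angular":[0,0,0],"jaw":1},{"travel":[0.041,0.041,0],"angular":[0,0,0],"jaw":1},{"travel":[0.041,0.041,0],"angular":[0,0,0],"jaw":1},{"travel":[0.041,0.041,0],"angular":[0,0,0],"jaw":1},{"travel":[0.041,0.041,0],"angular":[0,0,0],"jaw":1},{"travel":[0.041,0.041,0],"angular":[0,0,0],"jaw":1},{"travel":[0,0,0],"angular":[0,0,0.18],"jaw":1},{"travel":[0,0,0],"angular":[0,0,0.18],"jaw":1},{"travel":[0,0,0],"angular":[0,0,0.18],"jaw":1},{"travel":[0,0,0],"angular":[0,0,0.18],"jaw":1},{"travel":[0,0,0],"angular":[0,0,0.18],"jaw":1},{"travel":[0,0,0],"angular":[0,0,0.18],"jaw":1}]'
python3 - <<'E'
from h import *
from rig import readout
s=readout.get_state()
print(s['time_s'],s['eef_pos'],s['joints'],s['contact_force']); c=vision.calibration('wrist');print(c)
cv2.imwrite('pics/w1.png',vision.get_image('wrist'))
E
```

```text
time_s: 2.6
eef_pos: [0.5631, -0.1219, 0.4041]
tcp_rot: [[0.182, -0.983, -0.001], [-0.983, -0.182, 0.0], [-0.0, 0.001, -1.0]]
contact_force: [-0.1, 0.1, -0.3]
opening: 0.999
2.6 [ 0.56305463 -0.12191691  0.40413818] [ 6.77675884e-02  3.02438653e-01 -1.15962795e-01 -3.10327161e-04
 -1.15355028e+00  1.15256465e-01] [-0.12536483  0.06771662 -0.32942399]
{'fx': 345.2299900711137, 'fy': 345.2299900711137, 'cx': 322.86071806021977, 'cy': 199.11540369414445, 'distortion': array([0.02237231, 0.        , 0.        , 0.        , 0.        ]), 'xyz': array([ 0.57852032, -0.20248341,  0.37303797]), 'attitude': array([[-0.98345951,  0.17102326,  0.05965266],
       [-0.18112121, -0.93143402, -0.3156355 ],
       [ 0.0015815 , -0.3212191 ,  0.94700358]])}
```

View pics/w1.png

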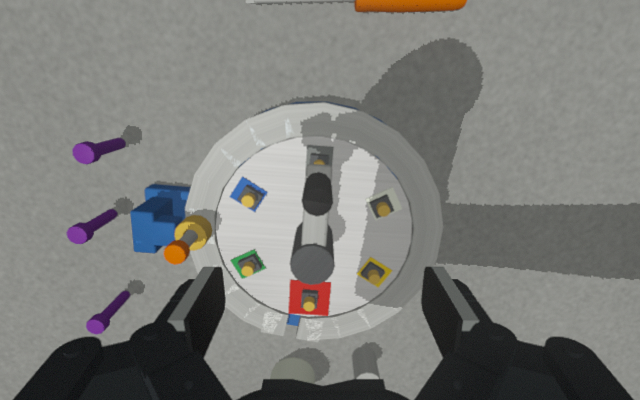

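Run:
```python
import cv2
i=cv2.imread('pics/w1.png')[95:350,125:450]
cv2.imwrite('pics/w1c.png',cv2.resize(i,(760,596),interpolation=cv2.INTER_CUBIC))
print(760/325,596/255)
```

```text
2.3384615384615386 2.3372549019607844
```

View pics/w1c.png

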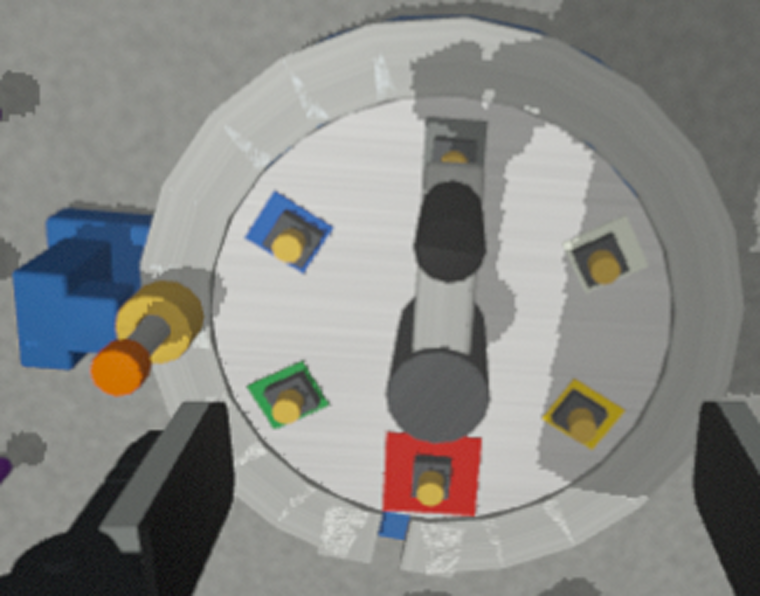

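Run:
```python
from h import *
s=2.338
# camera pose from calibration now (arm at rest)
def W(p,z): return at('wrist',(125+p[0]/s,95+p[1]/s),z)
from scipy.optimize import least_squares
E=[(212,305),(671,310),(440,97),(437,520),(280,468),(590,148)]
P=np.array([W(e,.04)[:2] for e in E])
r=least_squares(lambda p:np.hypot(*(P-p[:2]).T)-.104,[.56,-.05]);c=r.x;print('c',c,r.fun*1e3)
for z in(.1,.104):print('hub',W((438,395),z))
def rep(n,p,z):
    q=W(p,z); d=q[:2]-c; print(n,q.round(4),'r',np.hypot(*d).round(4),'ang',np.degrees(np.arctan2(d[1],d[0])).round(1))
rep('grip',(449,247),.152);rep('redouter',(430,515),.04);rep('redc',(432,475),.04);rep('slot',(395,526),.04)
rep('guide',(160,315),.065)
# triangulate grip, pin head
def tri(l):
    A=np.zeros((3,3));b=np.zeros(3)
    for n,p in l:
        o,d=ray(n,p);d=d/np.linalg.norm(d);M=np.eye(3)-np.outer(d,d);A+=M;b+=M@o
    return np.linalg.solve(A,b)
f=lambda x,y:(225+x/3.5,140+y/3.5)
w=lambda x,y:(125+x/s,95+y/s)
for n,l in dict(grip=[('top',f(639,286)),('wrist',w(449,247)),('scene',(255.2,229.5))],hub=[('top',f(499,303)),('wrist',w(438,395))],head=[('top',f(483,100)),('wrist',w(121,367)),('scene',(195+572/4,200+184/4))]).items():
    q=tri(l);d=q[:2]-c;print(n,q.round(4),np.hypot(*d).round(4),np.degrees(np.arctan2(d[1],d[0])).round(1))
```

```text
c [ 0.56033662 -0.04950545] [-1.61817668 -0.20379909  0.23059316 -1.23039637  2.32737707  0.42725666]
hub [ 0.55976429 -0.04976325  0.1       ]
hub [ 0.56003472 -0.05200124  0.104     ]
grip [ 0.5683 -0.127   0.152 ] r 0.0779 ang -84.2
redouter [0.5484 0.0498 0.04  ] r 0.1 ang 96.8
redc [0.5513 0.0271 0.04  ] r 0.0771 ang 96.8
slot [0.5643 0.0591 0.04  ] r 0.1087 ang 87.9
guide [ 0.6769 -0.0468  0.065 ] r 0.1166 ang 1.3
grip [ 0.5665 -0.1237  0.1461] 0.0745 -85.3
hub [ 0.5599 -0.0509  0.1021] 0.0015 -108.1
head [ 0.6795 -0.0406  0.0998] 0.1195 4.3
```

```bash
python3 -m inch '[{"travel":[0.003,-0.0035,0.04],"angular":[0,0,0.08],"jaw":1},{"travel":[0,0,0.04],"angular":[0,0,0],"jaw":1},{"travel":[0,0,0.038],"angular":[0,0,0],"jaw":0.4},{"travel":[0,0,0],"angular":[0,0,0],"jaw":0},{"travel":[0,0,0],"angular":[0,0,0],"jaw":-0.3},{"travel":[0,0,0],"angular":[0,0,0],"jaw":-0.3},{"travel":[0,0,0],"angular":[0,0,0],"jaw":-0.3},{"travel":[0,0,0],"angular":[0,0,0],"jaw":-0.3}]'
python3 - <<'E'
from h import *
from rig import readout
s=readout.get_state()
print(s['time_s'],s['contact_force'],s['moment'])
cv2.imwrite('pics/w2.png',vision.get_image('wrist'))
cv2.imwrite('pics/s2.png',cv2.resize(vision.get_image('scene')[150:330,180:420],(800,600)))
E
```

```text
time_s: 3.65
eef_pos: [0.5672, -0.1242, 0.2875]
tcp_rot: [[0.109, -0.994, 0.001], [-0.994, -0.109, 0.0], [0.0, -0.001, -1.0]]
contact_force: [-0.1, 0.2, -0.4]
opening: 0.35
3.65 [-0.0869893   0.17819438 -0.40010648] [ 0.02175943  0.03552588 -0.02257494]
```

View pics/w2.png

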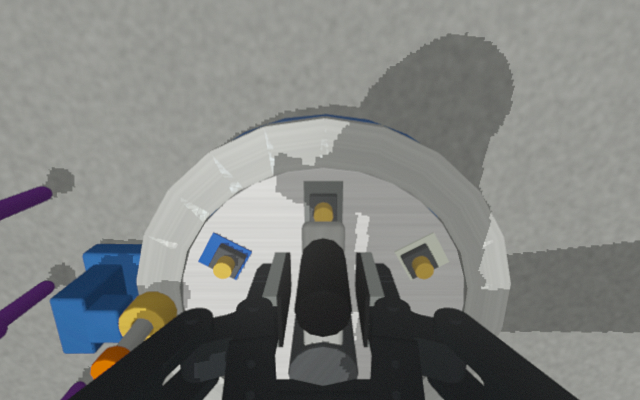

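View pics/s2.png

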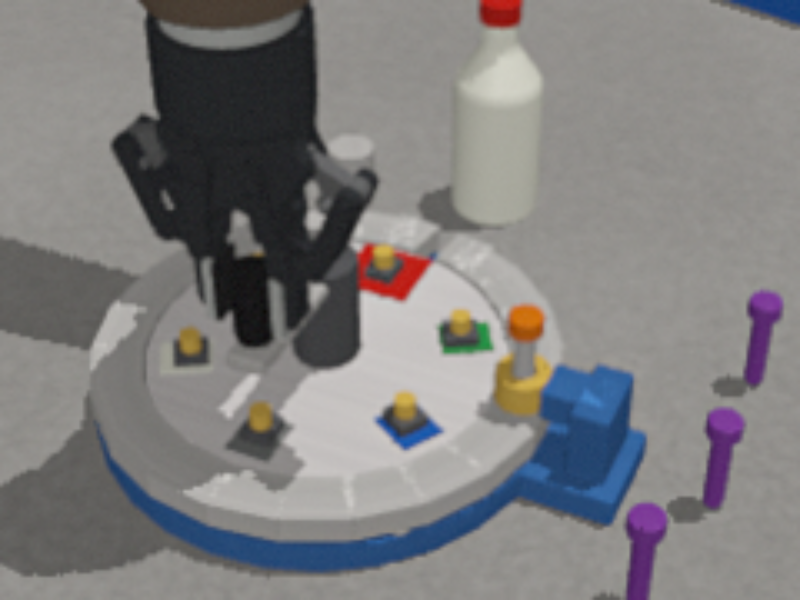

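```bash
python3 -m inch '[{"travel":[-0.0001,0.0037,0],"angular":[0,0,0.05],"jaw":-0.3},{"travel":[-0.0004,0.0075,0],"angular":[0,0,0.1],"jaw":-0.3},{"travel":[-0.0004,0.0075,0],"angular":[0,0,0.1],"jaw":-0.3},{"travel":[-0.0004,0.0075,0],"angular":[0,0,0.1],"jaw":-0.3},{"travel":[-0.0004,0.0075,0],"angular":[0,0,0.1],"jaw":-0.3},{"travel":[-0.0004,0.0075,0],"angular":[0,0,0.1],"jaw":-0.3},{"travel":[-0.0004,0.0075,0],"angular":[0,0,0.1],"jaw":-0.3}]'
python3 - <<'E'
from h import *
cv2.imwrite('pics/w3.png',vision.get_image('wrist'))
cv2.imwrite('pics/t3.png',cv2.resize(vision.get_image('top')[140:310,225:435],(735,595),interpolation=cv2.INTER_CUBIC))
E
```

```text
time_s: 4.62
eef_pos: [0.521, -0.1138, 0.287]
tcp_rot: [[-0.518, -0.856, 0.003], [-0.856, 0.518, -0.0], [-0.001, -0.003, -1.0]]
contact_force: [4.0, -1.3, -2.7]
opening: 0.35
```

View pics/w3.png

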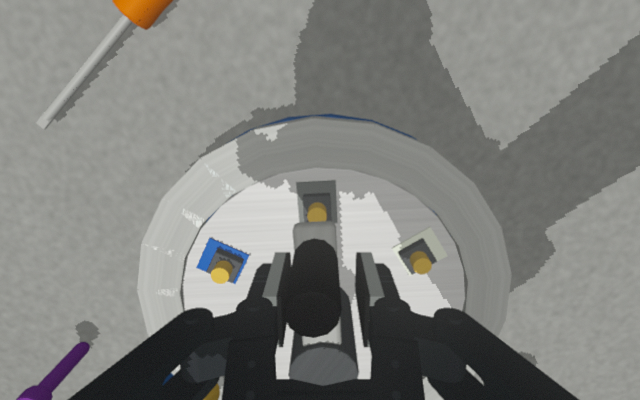

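View pics/t3.png

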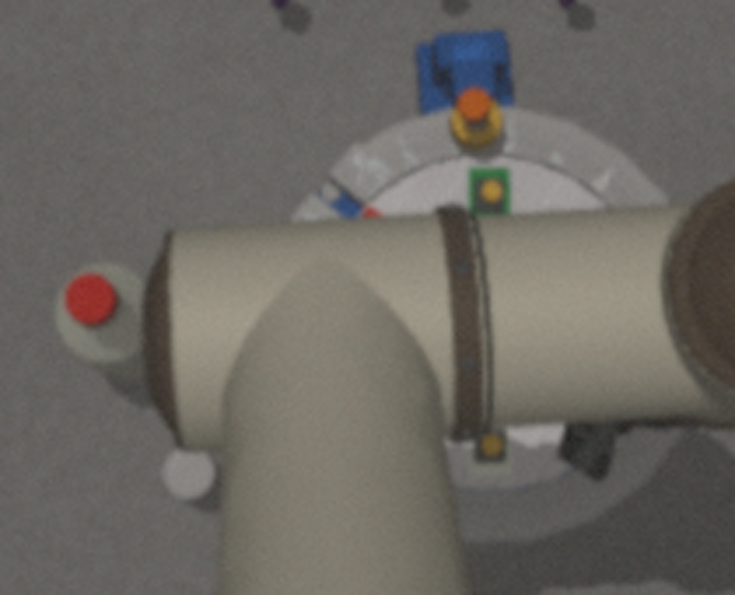

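```bash
python3 -m inch '[{"travel":[-0.0004,0.0075,0],"angular":[0,0,0.1],"jaw":-0.3},{"travel":[-0.0004,0.0075,0],"angular":[0,0,0.1],"jaw":-0.3},{"travel":[-0.0004,0.0075,0],"angular":[0,0,0.1],"jaw":-0.3},{"travel":[-0.0004,0.0075,0],"angular":[0,0,0.1],"jaw":-0.3},{"travel":[-0.0002,0.006,0],"angular":[0,0,0.08],"jaw":-0.3},{"travel":[-0.0001,0.0037,0],"angular":[0,0,0.05],"jaw":-0.3},{"travel":[0,0.0015,0],"angular":[0,0,0.02],"jaw":-0.3}]'
python3 - <<'E'
from h import *
cv2.imwrite('pics/w4.png',vision.get_image('wrist'))
cv2.imwrite('pics/t4.png',cv2.resize(vision.get_image('top')[140:310,225:435],(735,595),interpolation=cv2.INTER_CUBIC))
cv2.imwrite('pics/s4.png',cv2.resize(vision.get_image('scene')[150:330,180:420],(800,600)))
E
```

```text
time_s: 5.6
eef_pos: [0.4929, -0.0842, 0.287]
tcp_rot: [[-0.886, -0.463, 0.001], [-0.463, 0.886, -0.001], [-0.001, -0.001, -1.0]]
contact_force: [2.0, -2.1, 0.2]
opening: 0.351
```

View pics/w4.png

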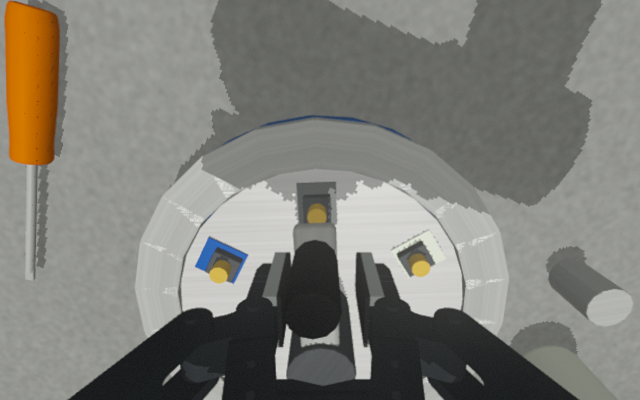

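View pics/t4.png

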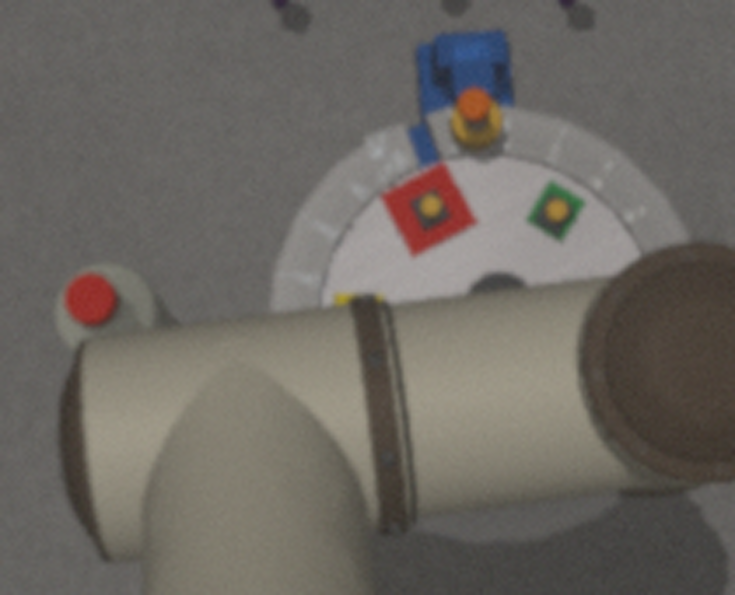

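View pics/s4.png

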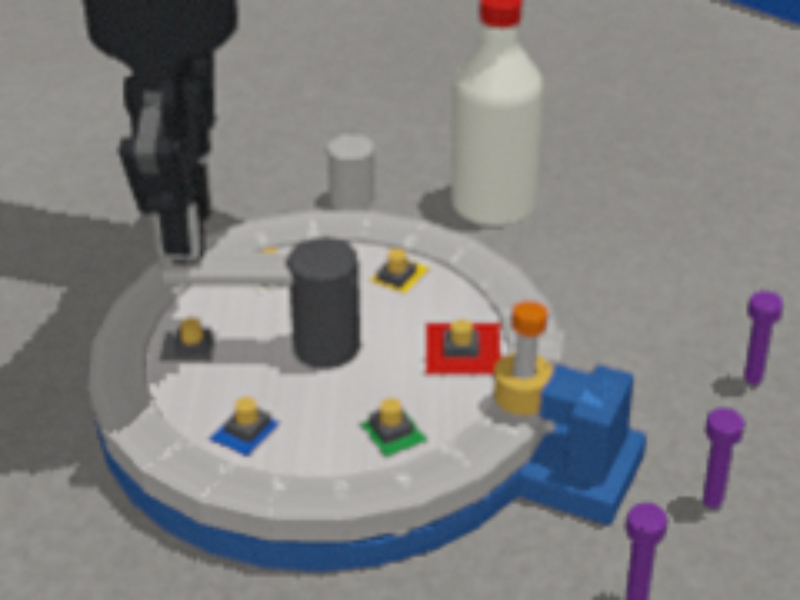

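Run:
```python
from h import *
c=np.array([.5595,-.0505])
q=at('top',(225+424/3.5,140+144/3.5),.04);d=q[:2]-c;print(q,np.hypot(*d),np.arctan2(d[1],d[0]))
```

```text
[ 0.66708634 -0.00961566  0.04      ] 0.11509279116222604 0.36315944286694013
```

```bash
python3 -m inch '[{"travel":[0,0.0022,0],"angular":[0,0,0.03],"jaw":-0.3},{"travel":[0,0.0022,0],"angular":[0,0,0.03],"jaw":-0.3},{"travel":[0,0.0022,0],"angular":[0,0,0.03],"jaw":-0.3},{"travel":[0,0.0022,0],"angular":[0,0,0.03],"jaw":-0.3},{"travel":[0,0.0008,0],"angular":[0,0,0.01],"jaw":-0.3},{"travel":[0,0.0008,0],"angular":[0,0,0.01],"jaw":-0.3},{"travel":[0,0.0008,0],"angular":[0,0,0.01],"jaw":-0.3},{"travel":[0,0.0008,0],"angular":[0,0,0.01],"jaw":-0.3},{"travel":[0,0.0008,0],"angular":[0,0,0.01],"jaw":-0.3},{"travel":[0,0.0008,0],"angular":[0,0,0.01],"jaw":-0.3}]'
cat > look.py <<'E'
from h import *
import sys
t=vision.get_image('top');s=vision.get_image('scene')
a=cv2.resize(t[155:225,300:400],(500,350),interpolation=cv2.INTER_CUBIC)
b=cv2.resize(s[225:295,300:360],(300,350),interpolation=cv2.INTER_CUBIC)
cv2.imwrite(sys.argv[1],np.hstack([a,b]))
# orange head centroid in scene
hsv=cv2.cvtColor(s[225:295,320:360],cv2.COLOR_BGR2HSV)
m=cv2.inRange(hsv,(4,180,150),(13,255,255));ys,xs=np.nonzero(m);print('head scene',xs.mean()+320,ys.mean()+225,len(xs))
E
python3 look.py pics/l5.png
```

```text
time_s: 7.0
eef_pos: [0.4872, -0.0715, 0.2867]
tcp_rot: [[-0.956, -0.295, -0.0], [-0.295, 0.956, 0.0], [0.0, 0.0, -1.0]]
contact_force: [0.2, -2.6, 1.4]
opening: 0.348
head scene 334.2083333333333 251.58333333333334 24
```

View pics/l5.png

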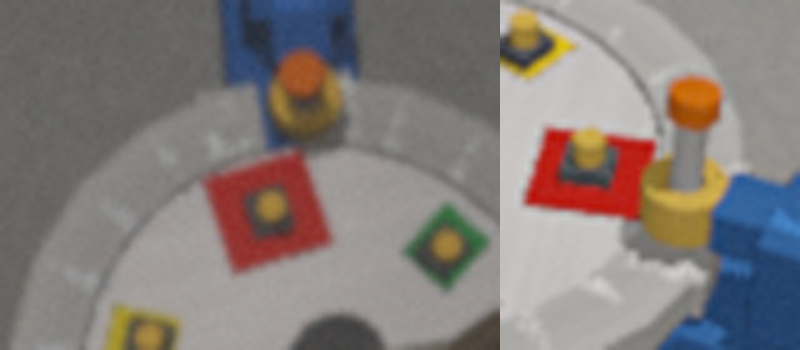

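```bash
python3 -m inch '[{"travel":[0,0.0008,0],"angular":[0,0,0.01],"jaw":-0.3},{"travel":[0,0.0008,0],"angular":[0,0,0.01],"jaw":-0.3},{"travel":[0,0.0008,0],"angular":[0,0,0.01],"jaw":-0.3},{"travel":[0,0.0008,0],"angular":[0,0,0.01],"jaw":-0.3},{"travel":[0,0.0008,0],"angular":[0,0,0.01],"jaw":-0.3},{"travel":[0,0.0008,0],"angular":[0,0,0.01],"jaw":-0.3}]'
python3 look.py pics/l6.png
```

```text
time_s: 7.85
eef_pos: [0.4858, -0.0668, 0.2866]
tcp_rot: [[-0.972, -0.237, -0.0], [-0.237, 0.972, 0.0], [0.0, 0.0, -1.0]]
contact_force: [1.1, -1.5, 1.3]
opening: 0.351
head scene 332.2352941176471 256.2352941176471 17
```

View pics/l6.png

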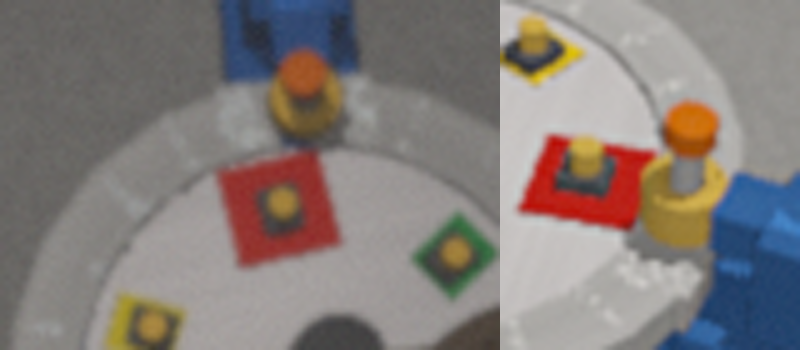

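```bash
python3 look.py pics/l7.png
```

```text
head scene 332.88461538461536 257.1923076923077 26
```

View pics/l7.png

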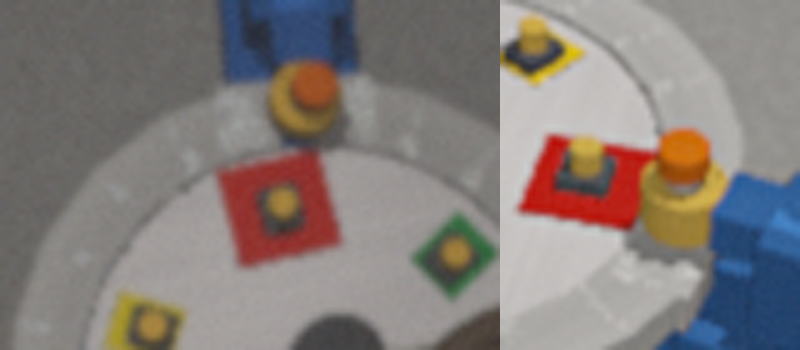

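```bash
python3 -m inch '[{"travel":[0,0.0005,0],"angular":[0,0,0.006],"jaw":-0.3},{"travel":[0,0.0005,0],"angular":[0,0,0.006],"jaw":-0.3},{"travel":[0,0.0005,0],"angular":[0,0,0.006],"jaw":-0.3}]'; python3 -m inch '[{"travel":[0,0.0004,0],"angular":[0,0,0.005],"jaw":-0.3},{"travel":[0,0,0],"angular":[0,0,0],"jaw":-0.3}]'
```

```text
time_s: 8.43
eef_pos: [0.4855, -0.0655, 0.2866]
tcp_rot: [[-0.976, -0.219, -0.0], [-0.219, 0.976, -0.0], [0.0, 0.0, -1.0]]
contact_force: [0.9, -1.7, -0.2]
opening: 0.349
time_s: 8.68
eef_pos: [0.4854, -0.0651, 0.2866]
tcp_rot: [[-0.977, -0.215, -0.0], [-0.215, 0.977, -0.0], [0.0, 0.0, -1.0]]
contact_force: [0.2, -1.6, -1.2]
opening: 0.349
```

```bash
python3 -m inch '[{"travel":[0,0.0004,0],"angular":[0,0,0.005],"jaw":-0.3},{"travel":[0,0,0],"angular":[0,0,0],"jaw":-0.3}]'; python3 -m inch '[{"travel":[0,0.0004,0],"angular":[0,0,0.005],"jaw":-0.3},{"travel":[0,0,0],"angular":[0,0,0],"jaw":-0.3}]'
```

```text
time_s: 8.93
eef_pos: [0.4853, -0.0647, 0.2866]
tcp_rot: [[-0.978, -0.21, -0.0], [-0.21, 0.978, -0.0], [0.0, 0.0, -1.0]]
contact_force: [0.5, -2.4, -2.1]
opening: 0.352
time_s: 9.18
eef_pos: [0.4852, -0.0643, 0.2866]
tcp_rot: [[-0.979, -0.205, -0.0], [-0.205, 0.979, -0.0], [0.0, 0.0, -1.0]]
contact_force: [0.1, -2.9, -1.5]
opening: 0.351
```

```bash
python3 -m inch '[{"travel":[0,0.0004,0],"angular":[0,0,0.005],"jaw":-0.3},{"travel":[0,0,0],"angular":[0,0,0],"jaw":-0.3}]'
```

```text
time_s: 9.43
eef_pos: [0.4852, -0.0639, 0.2866]
tcp_rot: [[-0.98, -0.2, -0.0], [-0.2, 0.98, 0.0], [0.0, 0.0, -1.0]]
contact_force: [1.2, -2.0, -1.5]
opening: 0.346
```

```bash
python3 -m inch '[{"travel":[0,0.0004,0],"angular":[0,0,0.005],"jaw":-0.3},{"travel":[0,0,0],"angular":[0,0,0],"jaw":-0.3}]'
```

```text
time_s: 9.68
eef_pos: [0.4851, -0.0635, 0.2866]
tcp_rot: [[-0.981, -0.195, -0.0], [-0.195, 0.981, -0.0], [0.0, 0.0, -1.0]]
contact_force: [1.3, -2.8, -1.7]
opening: 0.352
```

```bash
python3 look.py pics/l8.png
```

```text
head scene 333.95454545454544 257.45454545454544 22
```

View pics/l8.png

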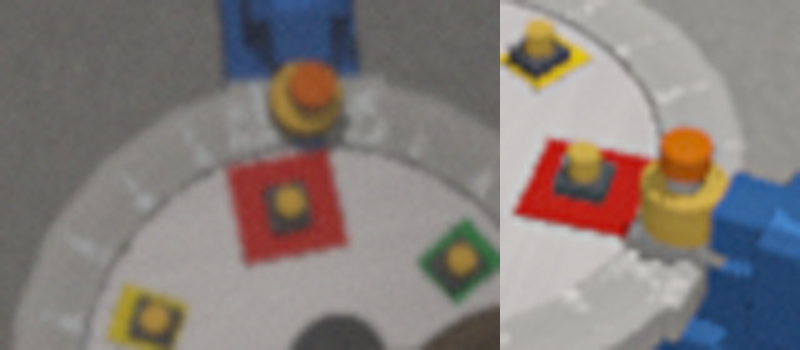

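Pin head stays down (scene crop row 155, against 102 before the drop). The table is still in its play, so I keep creeping.

```bash
python3 -m inch '[{"travel":[0,0.0004,0],"angular":[0,0,0.005],"jaw":-0.3},{"travel":[0,0,0],"angular":[0,0,0],"jaw":-0.3}]'
```

```text
time_s: 10.02
eef_pos: [0.4851, -0.0632, 0.2867]
tcp_rot: [[-0.982, -0.191, -0.0], [-0.191, 0.982, -0.0], [0.0, -0.0, -1.0]]
contact_force: [0.6, -4.7, -1.8]
opening: 0.352
```

```bash
python3 -m inch '[{"travel":[0,0.0003,0],"angular":[0,0,0],"jaw":-0.3},{"travel":[0,0,0],"angular":[0,0,0],"jaw":-0.3}]'
```

```text
time_s: 10.28
eef_pos: [0.485, -0.063, 0.2867]
tcp_rot: [[-0.982, -0.191, -0.0], [-0.191, 0.982, -0.0], [0.0, -0.0, -1.0]]
contact_force: [0.0, -5.2, -3.1]
opening: 0.35
```

```bash
python3 -m inch '[{"travel":[0,0.0004,0],"angular":[0,0,0],"jaw":-0.3},{"travel":[0,0,0],"angular":[0,0,0],"jaw":-0.3}]'
```

```text
time_s: 10.52
eef_pos: [0.4849, -0.0628, 0.2867]
tcp_rot: [[-0.982, -0.191, -0.0], [-0.191, 0.982, -0.001], [0.0, -0.001, -1.0]]
contact_force: [1.7, -5.8, -1.9]
opening: 0.349
```

```bash
python3 -m inch '[{"travel":[0,0.0005,0],"angular":[0,0,0],"jaw":-0.3},{"travel":[0,0.0003,0],"angular":[0,0,0],"jaw":-0.3}]'
```

```text
time_s: 10.78
eef_pos: [0.4848, -0.0623, 0.2867]
tcp_rot: [[-0.982, -0.191, -0.0], [-0.191, 0.982, -0.001], [0.0, -0.001, -1.0]]
contact_force: [1.6, -7.9, -4.1]
opening: 0.351
```

```bash
python3 -m inch '[{"travel":[0,0.0004,0],"angular":[0,0,0],"jaw":-0.3},{"travel":[0,0.0003,0],"angular":[0,0,0],"jaw":-0.3}]'
```

```text
time_s: 11.02
eef_pos: [0.4847, -0.0619, 0.2867]
tcp_rot: [[-0.982, -0.191, -0.0], [-0.191, 0.982, -0.002], [0.001, -0.002, -1.0]]
contact_force: [2.7, -10.2, -3.1]
opening: 0.353
```

```bash
python3 -m inch '[{"travel":[0,0.0004,0],"angular":[0,0,0],"jaw":-0.3},{"travel":[0,0,0],"angular":[0,0,0],"jaw":-0.3},{"travel":[0,0,0],"angular":[0,0,0],"jaw":-0.3}]'
```

```text
time_s: 11.4
eef_pos: [0.4846, -0.0616, 0.2867]
tcp_rot: [[-0.982, -0.191, -0.0], [-0.191, 0.982, -0.002], [0.001, -0.002, -1.0]]
contact_force: [2.5, -10.9, -4.1]
opening: 0.347
```

```bash
python3 -m inch '[{"travel":[0,0.0003,0],"angular":[0,0,0],"jaw":-0.3},{"travel":[0,0,0],"angular":[0,0,0],"jaw":-0.3},{"travel":[0,0,0],"angular":[0,0,0],"jaw":-0.3},{"travel":[0,0,0],"angular":[0,0,0],"jaw":-0.3},{"travel":[0,0,0],"angular":[0,0,0],"jaw":-0.3},{"travel":[0,0,0],"angular":[0,0,0],"jaw":-0.3}]'
```

```text
time_s: 12.15
eef_pos: [0.4846, -0.0615, 0.2867]
tcp_rot: [[-0.982, -0.191, -0.0], [-0.191, 0.982, -0.002], [0.001, -0.002, -1.0]]
contact_force: [2.0, -11.7, -3.6]
opening: 0.347
```

```bash
python3 -m inch '[{"travel":[0,-0.001,0],"angular":[0,0,0],"jaw":-0.3},{"travel":[0,-0.0015,0],"angular":[0,0,0],"jaw":-0.3},{"travel":[0,-0.002,0],"angular":[0,0,0],"jaw":-0.3},{"travel":[0,-0.002,0],"angular":[0,0,0],"jaw":-0.3},{"travel":[0,0,0],"angular":[0,0,0],"jaw":-0.3}]'
python3 -m inch '[{"travel":[0,0,0],"angular":[0,0,0],"jaw":0.5},{"travel":[0,0,0],"angular":[0,0,0],"jaw":0.5},{"travel":[0,0,0],"angular":[0,0,0],"jaw":0.5},{"travel":[0,0,0],"angular":[0,0,0],"jaw":0.5}]'
```

```text
time_s: 12.78
eef_pos: [0.4859, -0.0665, 0.2869]
tcp_rot: [[-0.982, -0.191, 0.001], [-0.191, 0.982, 0.0], [-0.001, 0.0, -1.0]]
contact_force: [0.3, -0.0, -0.7]
opening: 0.348
time_s: 13.28
eef_pos: [0.4858, -0.0667, 0.2867]
tcp_rot: [[-0.982, -0.191, -0.0], [-0.191, 0.982, -0.0], [0.0, -0.0, -1.0]]
contact_force: [-0.5, -0.0, -0.1]
opening: 0.752
```

Free of the grip with zero force. Lift clear and check.

```bash
python3 -m inch '[{"travel":[0,0,-0.03],"angular":[0,0,0],"jaw":0.5},{"travel":[0,0,-0.04],"angular":[0,0,0],"jaw":0.5},{"travel":[0,0,-0.04],"angular":[0,0,0],"jaw":0.5},{"travel":[0,0,-0.03],"angular":[0,0,0],"jaw":0.5},{"travel":[0,0,0],"angular":[0,0,0],"jaw":0.5},{"travel":[0,0,0],"angular":[0,0,0],"jaw":0.5},{"travel":[0,0,0],"angular":[0,0,0],"jaw":0.5},{"travel":[0,0,0],"angular":[0,0,0],"jaw":0.5}]'
python3 look.py pics/l9.png
python3 - <<'E'
from h import *
cv2.imwrite('pics/s9.png',vision.get_image('scene'))
E
```

```text
time_s: 14.28
eef_pos: [0.4857, -0.0667, 0.4258]
tcp_rot: [[-0.982, -0.191, -0.002], [-0.191, 0.982, -0.0], [0.002, 0.0, -1.0]]
contact_force: [-0.0, 0.3, 0.1]
opening: 0.748
head scene 334.8421052631579 256.7894736842105 19
```

View pics/l9.png

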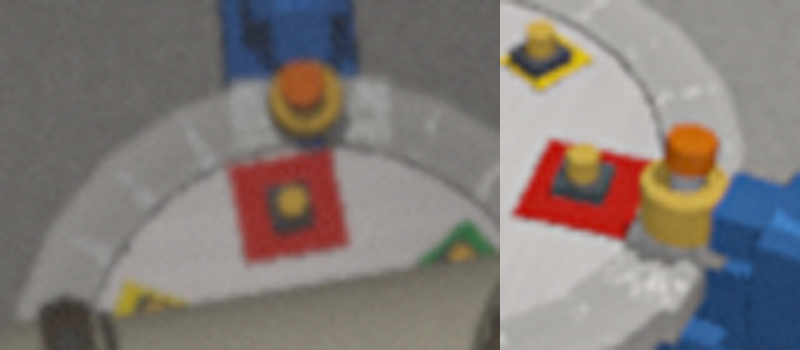

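View pics/s9.png

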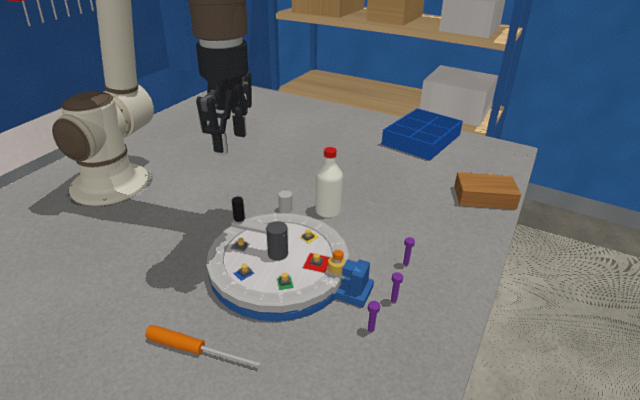

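```bash
python3 -c "
from rig import job_done
print(job_done())"
```

```text
the job is handed in; nothing more can be done
None
```

The red station is round at the lock pin and the table is locked. I handed the job in at about 14.4 s.

- **Turning:** I led the crank round the shorter way (clockwise seen from above, about 80°), with the jaws around the grip but not clamped on it. I crept the last stretch at about 6 mm/s at the crank, and the pin dropped into the slot by itself.
- **Proof:** I turned on until the table bore on the pin. I then raised the push slowly and held about 11 to 12 N along the crank's circle for roughly 1 s. No reading went above that, so it stayed well below the 26 N straining limit.
- **Letting go:** I backed off to zero force, opened the jaws and lifted clear.

**Last checks:** The wrist force was about 0 and the arm was clear of everything. The orange pin head sat about 10 pixels (about 20 mm) lower than before the drop. After release it appeared about 1 pixel higher than under load, which I take to be the pin straightening in its guide. The bottle, screwdriver, socket and purple pins look unmoved. No check failed.

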